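Hook the ATR trough plate into its base and clamp it

TASK

Fit the loose steel trough plate, crystal side up, into the ATR accessory base: with the plate tilted, hook the two tabs on its end under the steel keeper bar at the far end of the base, then gently lower the other end, without letting it fall, until the plate lies flat on the deck. Then turn the clamp at the near end fully round over the plate's edge. Do not touch the crystal, and leave the other things on the bench where they are.

Things in the scene. Friction and masses are not known exactly. Their poses are not given: they have to be found in the camera images.
- atr_base: ATR accessory base: grey optics housing, 46 mm high, on a 188 x 92 mm aluminium foot plate, fixed on the bench. Origin: centre of its underside, at bench level. x along its length to the far end with the keeper bar, y left, z up. Between x = -36 and 40 mm both sides of the 44 mm wide deck are free for fingers down to z = 12. A 30 mm wide pillar at x = -66 to -91 carries the clamp.
- deck_center (a point): centre of the base's flat deck (base x = 0, z = 46 mm), which has an open well in the middle; the plate's origin comes to lie here, with 2.5 mm play to either side and to the near end, 3 mm to the far end
- keeper_mid (a point): middle of the keeper bar's axis (base x = 57.5, z = 57 mm). Bar: steel, 6 mm dia, along y, 8 mm free below it to the deck; back wall 9 mm behind its axis. It sits between aluminium cheeks at x = 40 to 76, inner faces at y = +-27.5, tops 64 mm above the bench
- front_lip (a point): top middle of the inner face of the lip at the near end of the deck (base x = -50.5, z = 52 mm). Corner fences of the same height run from it to x = -36, inner faces at y = +-27.5
- trough_plate: loose steel trough plate, 0.2 to 0.33 kg, body 96 (x) x 50 (y) x 12 (z) mm, flat on the bench. Origin: centre of the body's underside; z up. At its +x end two tabs, 4 mm thick, 12 wide, at y = +-15, flush with the underside, reach to x = 63.5. Grip it across its 50 mm width. With the tab end low by 5 to 20 degrees the tabs go under the keeper bar; flat they do not
- tab_tip (a point): midway between the ends of the two tabs, on the plate's underside (x = 63.5, z = 0 in the plate's frame)
- front_edge (a point): middle of the plate's other, plain end, on its underside (x = -48, z = 0 in the plate's frame)
- crystal: amber crystal 65 x 15 x 2 mm sunk in the plate's trough, 2.5 mm below the plate's top. Origin: centre of the crystal's underside. Must not be touched by the gripper.
- clamp (a joint): clamp turn about a vertical axis (rad): 0 = closed, at its stop, nose pointing along the base's +x over the plate's near edge; grows counter-clockwise seen from above to 1.8 (open, nose to the left). Stiff, about 0.06 N m, stays where left. Clears a seated plate by 1.5 mm and is blocked by one that is not down
- clamp_grip (a point): centre of the clamp's upright black wing, on the clamp's axis (base x = -78, z = 82 mm). The wing is 10 mm thick, 32 mm long, from 68 to 92 mm above the bench, and points along the nose; grip it across its thickness from above and turn
- clamp_nose (a point): the round nose of the clamp, 45 mm from its axis, on its underside, 60 mm above the bench
- liquid_cell: bystander: liquid cell, two metal plates with four brass nuts, 60 x 38 x 30 mm; origin centre of underside
- tweezers: bystander: steel tweezers, 124 mm long, lying; origin centre of underside
- mortar: bystander: grey mortar, 68 mm dia, 24 mm tall; origin centre of underside
- spatula: bystander: spatula with a brown wooden handle, 200 mm long, lying; origin centre of underside
Things that resemble listed ones, but are neither listed nor needed, are in the scene too. There is more than one size of the atr_base; the job needs the larger.

How it is judged:
By the outcome, as a careful person would: the job done as asked, in the order asked, and still so for the second after the job is handed in, with the robot touching nothing.
It also fails if it takes over 51 s, if anything falls off the work surface, if the arm or the gripper's body presses on something with over 40 N, if the wrist force passes 120 N, or if a joint passes its speed limit or range.

ROBOT

A 6-joint arm with a two-finger parallel gripper is mounted at the origin on a cart in front of the work surface, level with it; the furniture and walls round the work are solid. World frame = base frame: x ahead of the robot, y to its left, z up, the work surface at z = 0. Lengths are in mm, angles in rad, forces in N, time in s.
With the tool pointing down it reaches from about 325 to 775 mm from the base axis. Payload 5.5 kg.
Tool frame: the origin (TCP) lies at the very end of the fingers, on their centre line; the grasp point (between the pads) lies grasp_offset behind it (grasp_offset is the distance from the TCP to the grasp point, in mm); z points along the fingers, y is the line along which they close (so a half turn about z gives the same grasp; the last joint's range is limited). The gripper opens to 85 mm and grips with 20 to 120 N. Pads are 22 mm wide; open, the fingers measure 114 mm over their backs; the gripper's body (76 mm by 85 mm) begins 54 mm behind the grasp point. The pads swing forward as they close: fully open they stand 13 mm farther back than shut.
Start: joints at [-1.324, 0.091, 1.231, -0, 1.82, -0.057], TCP at [179.489, -572.538, 231.275] pointing down, gripper open.
Joint ranges: [-2.87, 2.87], [-0.86, 2.18], [0.17, 2.46], [-1.51, 4.65], [0.06, 2.69], [-2.65, 2.65]. Speed limits (rad/s): [2.57, 2.57, 3.01, 3.14, 3.14, 3.14].

INTERFACE

Orientations are given as a rotation vector (axis times angle).
In Python, from cell import * gives the robot as it stands.
- The arm moves only by the tool jog_arm, never from a script. Its argument "plan" is one flat list of numbers, 4 for each row, row after row: the shift along the tool's x, y, z scaled (see below), then the turn about the tool's z scaled (see below). In form: [x, y, z, roll, x, y, z, roll, ...]. A call has 1 to 12 rows; each row shifts and turns the commanded pose from where the row before left it, along the tool's axes as they then stand; what a row does not reach is not made up. The controller multiplies each number of a shift by 2.5 cm and each number of a turn by 0.08 rad. A row lasts 1/12 s, in which the tool goes at most 41.7 mm and 7.16 degrees, less where a joint would pass 70% of its speed; a pose out of reach is approached as far as the arm can. A call with a number of a shift or a turn outside -1 to 1 is refused whole. A call with a gripper value outside its range is refused whole. "jaw" is the closure, from -1 (fully open) to 1 (shut), set as the call begins (left out, the last holds). The fingers move at their own pace and stop on an object; "squeeze" is the grip in N (left out, the last holds). Time passes only in rows, so rows that do not move let the fingers close. It gives the time, the measured TCP pose, the force, the opening and the grip force at its end, in the units of the state.
- get_state(): the state, without advancing time (a new reading comes with each control period).
- snapshot(name): name is "scene" or "side" or "wrist"; returns a dict with "image" (420x560x3 uint8, red, green, blue), "fx", "fy", "cx", "cy" (pixels), "world_from_camera" (4x4, takes a point from camera to world coordinates); the wrist camera has in their place "hand_eye" (4x4, takes a point from camera to tool coordinates, whose origin is the TCP and whose axes are the flange's). Camera axes: x right, y down, z forward; pixel columns grow to the right and rows downward; lengths in mm; the calibration is good to about 2 mm. The wrist camera is an equidistant fisheye: a pixel r from the principal point sees the ray r / f radians off the axis. A picture is of the moment at which its call begins: read the wrist's pose just before it. There is no depth.
- hand_in(): hands the job in; it is judged then, once.
The state is a dict: "clock": time; "joint_pos": joint angles; "joint_vel": joint speeds; "joint_torque": joint torques, N m; "position": TCP position; "tcp_rot": TCP orientation; "force": force on the tool from outside, world axes, zero at the start; "moment": the same for the moment, N m; "opening": finger opening in mm; "gripper_force": force on a finger pad.
Only numpy, scipy, OpenCV 4.12 (cv2) and the standard library are available. Lean on these libraries where they do the work, as an engineer would, in place of code of your own. Each camera call takes 0.05 s, during which the arm holds its last target. There are 200 camera calls.

## Working session

There is one attempt and no reset: what is moved stays moved. The work goes in short steps, Python scripts to look and compute and a tool call to move; the robot and the scene stay as the last step left them, time stands still between calls to the robot, and variables do not carry over. Pictures are saved under pics/ and viewed, at most 10 in all, crops included, and the job is handed in when it is done.

Besides the shell and the picture viewer there is one more tool, called after "Emit:" by a JSON object that holds its "name" and its "arguments", one argument or row to a line. jog_arm: Moves the arm, as the interface text tells. Shifts and turns lie within -1 to 1; 1 stands for 2.5 cm of shift or 0.08 rad of turn. Its arguments: {"type":"object","properties":{"plan":{"type":"array","items":{"type":"number","minimum":-1,"maximum":1}},"jaw":{"type":"number"},"squeeze":{"type":"number"}},"required":["plan"]}

```bash
ls; mkdir -p pics; cat > h.py <<'E'
from cell import *
import numpy as np, cv2
from scipy.spatial.transform import Rotation as R
def snap(n,f):
    s=get_state(); d=snapshot(n); cv2.imwrite(f'pics/{f}.png',d['image'][:,:,::-1])
    T=np.eye(4)
    if n=='wrist':
        T[:3,:3]=R.from_rotvec(s['tcp_rot']).as_matrix(); T[:3,3]=s['position']; d['W']=T@d['hand_eye']
    else: d['W']=d['world_from_camera']
    d['n']=n; np.save(f'pics/{f}.npy',d,allow_pickle=True); return d
def load(f): return np.load(f'pics/{f}.npy',allow_pickle=True).item()
def ray(d,u,v):
    a=(u-d['cx'])/d['fx']; b=(v-d['cy'])/d['fy']
    if d['n']=='wrist':
        t=np.hypot(a,b); k=np.sin(t)/max(t,1e-9); r=np.array([a*k,b*k,np.cos(t)])
    else: r=np.array([a,b,1.])
    r=d['W'][:3,:3]@r; return d['W'][:3,3],r/np.linalg.norm(r)
def onz(d,u,v,z):
    o,r=ray(d,u,v); return o+r*(z-o[2])/r[2]
def proj(d,p):
    q=np.linalg.inv(d['W'])@np.append(p,1.); x,y,z=q[:3]
    if d['n']=='wrist':
        h=np.hypot(x,y); t=np.arctan2(h,z); return d['cx']+d['fx']*t*x/h, d['cy']+d['fy']*t*y/h
    return d['cx']+d['fx']*x/z, d['cy']+d['fy']*y/z
def tri(A,B):
    M=np.zeros((3,3));b=np.zeros(3)
    for o,r in (A,B):
        P=np.eye(3)-np.outer(r,r); M+=P; b+=P@o
    return np.linalg.solve(M,b)
E
python3 - <<'E'
from h import *
np.set_printoptions(precision=3,suppress=True)
print(get_state())
for n in('scene','side','wrist'):
    d=snap(n,n+'0'); print(n,d['fx'],d['cx'],d['cy'],d['W'])
    print([k for k in d])
a=cv2.imread('pics/scene0.png');b=cv2.imread('pics/side0.png');c=cv2.imread('pics/wrist0.png')
E
```

```text
pics
{'clock': 0.0, 'joint_pos': array([-1.324,  0.092,  1.232, -0.   ,  1.82 , -0.057]), 'joint_vel': array([ 0.002, -0.001, -0.001, -0.   , -0.001,  0.   ]), 'joint_torque': array([ -0.002, -45.872, -41.803,  -0.   ,   0.011,   0.   ]), 'position': array([ 179.416, -572.252,  230.133]), 'tcp_rot': array([-3.103, -0.475,  0.   ]), 'force': array([ 0.752, -0.016,  0.216]), 'moment': array([ 0.03 , -0.03 ,  0.045]), 'gripper_force': 0.0, 'opening': 85.45491064334935}
scene 391.89050121948316 276.9263760446053 210.69040077902696 [[ -0.805  -0.419   0.419  50.381]
 [ -0.593   0.578  -0.561 669.153]
 [ -0.008  -0.7    -0.714 884.221]
 [  0.      0.      0.      1.   ]]
['image', 'fx', 'fy', 'cx', 'cy', 'world_from_camera', 'W', 'n']
side 444.2024211056193 285.2531511554603 210.8272135822709 [[    1.        0.024    -0.004   542.851]
 [    0.014    -0.402     0.915 -1069.429]
 [    0.02     -0.915    -0.403   572.669]
 [    0.        0.        0.        1.   ]]
['image', 'fx', 'fy', 'cx', 'cy', 'world_from_camera', 'W', 'n']
wrist 325.19226210127806 276.8612700588471 205.85104779586314 [[   0.299   -0.901   -0.314  259.078]
 [  -0.954   -0.283   -0.097 -548.275]
 [  -0.002    0.328   -0.945  373.332]
 [   0.       0.       0.       1.   ]]
['image', 'fx', 'fy', 'cx', 'cy', 'hand_eye', 'W', 'n']
```

View pics/scene0.png

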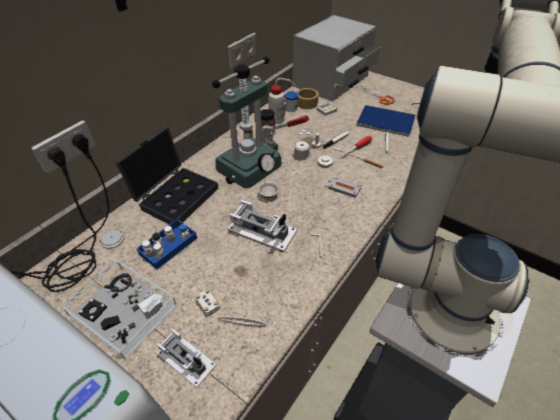

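View pics/side0.png

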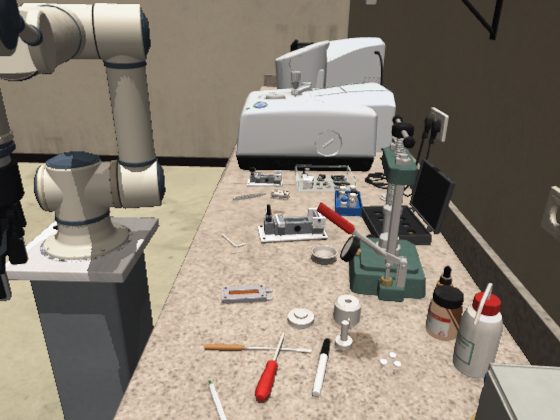

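```bash
python3 - <<'E'
from h import *
a=cv2.imread('pics/scene0.png');b=cv2.imread('pics/side0.png')
def c(i,x,y,w,h): return cv2.resize(i[y:y+h,x:x+w],(400,300),interpolation=cv2.INTER_CUBIC)
m=np.vstack([np.hstack([c(a,220,190,80,60),c(a,320,170,53,40)]),np.hstack([c(b,250,195,80,60),c(b,210,275,67,50)])])
cv2.imwrite('pics/m0.png',m)
d=load('scene0');s=load('side0')
print(onz(d,262,235,0),onz(d,186,362,0),onz(d,345,186,6)); print(onz(s,292,235,0),onz(s,245,293,6))
E
```

```text
[545.65730119  82.68173668   0.        ] [450.50818126 489.31972343   0.        ] [ 450.54004423 -246.68241802    6.        ]
[558.34384715  62.42696539   0.        ] [ 453.58848814 -240.20190901    6.        ]
```

View pics/m0.png

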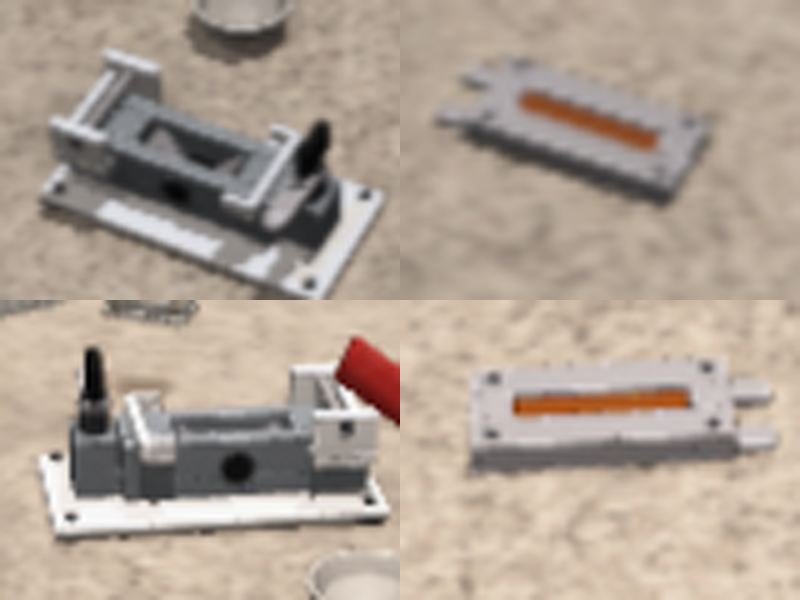

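```bash
python3 - <<'E'
import cell; from h import *
print([k for k in dir(cell) if not k.startswith('_')], getattr(cell,'grasp_offset',None))
S,D=load('scene0'),load('side0')
def red(d,x0,x1,y0,y1):
    i=d['image'].astype(int); m=(i[...,0]>130)&(i[...,1]<50)&(i[...,2]<60)
    k=np.zeros_like(m);k[y0:y1,x0:x1]=1
    v,u=np.nonzero(m&k); return u.mean(),v.mean(),u.min(),u.max(),v.min(),v.max(),len(u)
print(red(D,300,360,195,240)); r=red(S,280,320,110,135); print(r)
print(onz(S,r[0],r[1],5), tri(ray(S,r[0],r[1]),ray(D,*red(D,300,360,195,240)[:2])))
E
```

```text
['PlanningError', 'get_state', 'grasp_offset', 'hand_in', 'snapshot'] 18.700000000000003
(np.float64(336.77027027027026), np.float64(218.23873873873873), np.int64(319), np.int64(353), np.int64(203), np.int64(232), 222)<stdin>:7: RuntimeWarning: Mean of empty slice.
  ret = ret.dtype.type(ret / rcount)
Traceback (most recent call last):
ValueError: zero-size array to reduction operation minimum which has no identity
```

Emit:
{"name": "jog_arm", "arguments": {
  "plan": [1, -0.7, 0, 0.3, 1, -0.7, 0, 0.3, 1, -0.7, 0, 0.3, 1, -0.7, 0, 0.3, 1, -0.7, 0, 0.3, 1, -0.7, 0, 0.3, 1, -0.7, 0, 0.3, 1, -0.7, 0, 0.3, 1, -0.7, 0, 0.3, 1, -0.7, 0, 0.3, 1, -0.8, 0, 0.3, 1, -0.8, 0, 0.3]
}}

```text
clock: 1.15
position: [438.8, -308.9, 231.0]
tcp_rot: [-3.141, -0.023, 0.0]
force: [0.8, -0.3, -0.7]
opening: 85.3
gripper_force: 0.0
```

```bash
python3 - <<'E'
from h import *
S,D=load('scene0'),load('side0')
def red(d,x0,x1,y0,y1):
    i=d['image'].astype(int); m=(i[...,0]>100)&(i[...,1]<60)&(i[...,2]<60)
    k=np.zeros_like(m);k[y0:y1,x0:x1]=1
    v,u=np.nonzero(m&k); return u.mean(),v.mean(),len(u)
a=red(D,300,360,195,240);b=red(S,275,325,105,140);print(b,tri(ray(S,*b[:2]),ray(D,*a[:2])))
d=snap('wrist','w1')
print(proj(d,[452,-243,6]),proj(d,[552,72,0]))
E
```

```text
(np.float64(302.5833333333333), np.float64(118.25), 24) [ 638.05276441 -253.22191535  197.54341702]
(np.float64(219.25213099768246), np.float64(158.0655228569482)) (np.float64(12.9633799467058), np.float64(97.4809179400282))
```

View pics/w1.png

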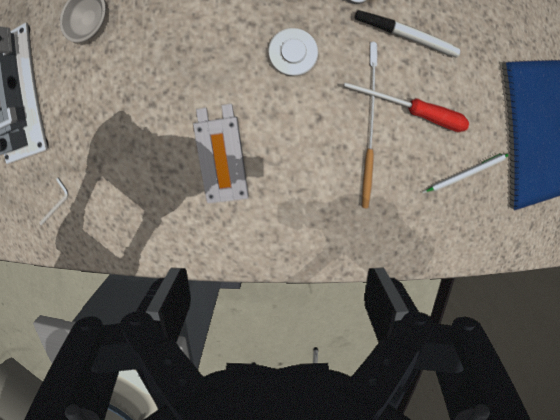

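```bash
python3 - <<'E'
from h import *
np.set_printoptions(precision=1,suppress=True)
d=load('w1'); i=d['image'].astype(int)
m=((i[...,0]-i[...,2]>70)).astype(np.uint8); m[:,:180]=0; m[:,260:]=0; m[:100]=0;m[215:]=0
v,u=np.nonzero(m); P=np.array([onz(d,a,b,9.5)[:2] for a,b in zip(u,v)])
w,e=np.linalg.eigh(np.cov(P.T)); a=e[:,1]*np.sign(e[0,1]); print('crystal',P.mean(0),np.degrees(np.arctan2(a[1],a[0])),len(u))
# plate: gray, bright, low saturation
h=cv2.cvtColor(d['image'],cv2.COLOR_RGB2HSV)
c=d['image'][100:215,185:260]; 
print('grey px',d['image'][150,207],d['image'][193,222],'bench',d['image'][150,255],d['image'][220,230])
g=((i.max(2)-i.min(2)<14)&(i.min(2)>105)).astype(np.uint8)*255; k=np.zeros_like(g);k[95:215,180:262]=1
g=cv2.morphologyEx(g*k,cv2.MORPH_CLOSE,np.ones((3,3)))
cs=max(cv2.findContours(g,0,1)[0],key=cv2.contourArea); print(cv2.contourArea(cs))
Q=np.array([onz(d,*p[0],12)[:2] for p in cs]); n=np.array([-a[1],a[0]]); c0=P.mean(0)
X=(Q-c0)@a;Y=(Q-c0)@n; print('x',X.min(),X.max(),'y',Y.min(),Y.max(), cv2.minAreaRect(Q.astype(np.float32)))
for p in [(202,129),(233,124),(212,197),(240,192)]: print(onz(d,*p,12))
for n2,f,box in(('scene','scene0',(325,365,175,200)),('side','side0',(215,275,280,305))):
    q=load(f);j=q['image'].astype(int);mm=(j[...,0]-j[...,2]>70);k=np.zeros_like(mm);k[box[2]:box[3],box[0]:box[1]]=1;v,u=np.nonzero(mm&k);print(n2,len(u),onz(q,u.mean(),v.mean(),9.5))
cv2.imwrite('pics/t1.png',cv2.resize(np.hstack([d['image'][95:215,180:262,::-1],cv2.cvtColor(g[95:215,180:262],8)]),None,fx=4,fy=4))
E
```

```text
crystal [ 449.5 -245. ] 7.711596315674245 635
grey px [105 104 106] [169 165 168] bench [173 163 148] [143 133 123]
2448.5
x -48.088674117964345 63.81763653432881 y -26.58025358994017 25.08539767745187 ((457.4009094238281, -244.62872314453125), (111.86858367919922, 51.544532775878906), 7.841861724853516)
[ 486.9 -224.9   12. ]
[ 492.  -260.5   12. ]
[ 406.4 -233.7   12. ]
[ 412.9 -267.4   12. ]
scene 30 [ 448.9 -243.1    9.5]
side 82 [ 450.4 -240.6    9.5]
```

Emit:
{"name": "jog_arm", "arguments": {
  "plan": [0, 0, 0, -0.75, 0, 0, 0, -0.75, 0.07, -0.83, 0.5, 0, 0.07, -0.83, 1, 0, 0.06, -0.83, 1, 0, 0, 0, 1, 0, 0, 0, 1, 0, 0, 0, 1, 0, 0, 0, 1, 0, 0, 0, 0, 0],
  "jaw": -0.7,
  "squeeze": 20
}}

```text
clock: 2.03
position: [431.6, -246.0, 62.6]
tcp_rot: [-3.128, -0.213, 0.012]
force: [-0.7, 0.7, -1.0]
opening: 72.5
gripper_force: 0.0
```

Emit:
{"name": "jog_arm", "arguments": {
  "plan": [-0.16, 0.06, 1, 0, 0, 0, 0.4, 0, 0, 0, 0, 0, 0, 0, 0, 0]
}}

```text
clock: 2.37
position: [430.8, -249.9, 34.3]
tcp_rot: [-3.134, -0.213, 0.0]
force: [-0.5, -0.3, 0.8]
opening: 72.3
gripper_force: 0.0
```

Emit:
{"name": "jog_arm", "arguments": {
  "plan": [0, 0, 0, 0]
}}

```text
clock: 2.45
position: [431.6, -250.4, 35.5]
tcp_rot: [3.133, 0.213, 0.003]
force: [-0.2, 0.5, 0.8]
opening: 72.5
gripper_force: 0.0
```

Emit:
{"name": "jog_arm", "arguments": {
  "plan": [0, 0, 0, 0]
}}

```text
clock: 2.53
position: [431.7, -250.4, 35.6]
tcp_rot: [3.133, 0.213, 0.003]
force: [0.4, 0.5, -0.3]
opening: 72.4
gripper_force: 0.0
```

Emit:
{"name": "jog_arm", "arguments": {
  "plan": [-0.15, -0.12, 0.5, 0, 0, 0, 0.5, 0, 0, 0, 0.3, 0, 0, 0, 0, 0, 0, 0, 0, 0]
}}

```text
clock: 2.95
position: [426.4, -247.2, 0.7]
tcp_rot: [-3.133, -0.213, 0.002]
force: [0.2, -0.1, 1.0]
opening: 72.8
gripper_force: 0.0
```

Emit:
{"name": "jog_arm", "arguments": {
  "plan": [0, 0, 0, 0, 0, 0, 0, 0, 0, 0, 0, 0, 0, 0, 0, 0, 0, 0, 0, 0],
  "jaw": 1,
  "squeeze": 20
}}

```text
clock: 3.37
position: [427.2, -247.9, 2.2]
tcp_rot: [3.133, 0.213, 0.002]
force: [1.5, 0.2, 3.7]
opening: 49.4
gripper_force: 22.2
```

Emit:
{"name": "jog_arm", "arguments": {
  "plan": [0, 0, -0.15, 0, 0, 0, -0.2, 0, 0, 0, -0.2, 0, 0, 0, -0.15, 0, 0, 0, 0, 0, 0, 0, 0, 0]
}}

```text
clock: 3.87
position: [426.8, -247.5, 19.1]
tcp_rot: [3.134, 0.213, 0.001]
force: [0.6, -0.1, -2.2]
opening: 49.0
gripper_force: 21.6
```

```bash
python3 - <<'E'
from h import *
d=snap('side','s2'); w=snap('wrist','w2')
a=cv2.resize(d['image'][265:320,205:285],(560,385),interpolation=cv2.INTER_CUBIC)
b=cv2.resize(w['image'][60:320,140:420],(240,223))
m=np.zeros((385,800,3),np.uint8);m[:,:560]=a;m[:223,560:]=b
cv2.imwrite('pics/m2.png',m[:,:,::-1])
E
```

```text
(no output)
```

View pics/m2.png

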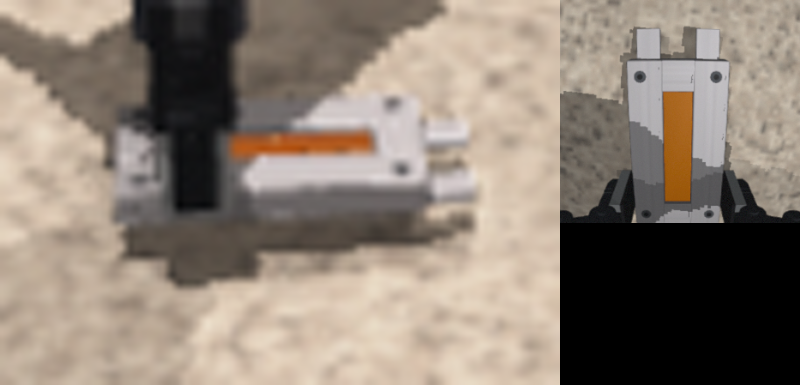

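```bash
cat >> h.py <<'E'
def orange(d,box=(100,460,60,400)):
    i=d['image'].astype(int); m=((i[...,0]-i[...,2]>60)&(i[...,0]>1.6*i[...,2])).astype(np.uint8)*255
    k=np.zeros_like(m);k[box[2]:box[3],box[0]:box[1]]=1
    c=max(cv2.findContours(cv2.morphologyEx(m*k,cv2.MORPH_OPEN,np.ones((2,2))),0,1)[0],key=cv2.contourArea)
    return c,cv2.approxPolyDP(c,6,True)[:,0].astype(float)
def dark(d,u,v,r=7):
    g=cv2.cvtColor(d['image'],cv2.COLOR_RGB2GRAY).astype(float); u0,v0=int(u)-r,int(v)-r
    p=g[v0:v0+2*r+1,u0:u0+2*r+1]; w=np.clip(np.median(p)*0.75-p,0,None); Y,X=np.mgrid[:2*r+1,:2*r+1]
    return u0+(w*X).sum()/w.sum(), v0+(w*Y).sum()/w.sum()
def pnp(d,uv,obj):
    n=np.array([ (lambda r:(r[0]/r[2],r[1]/r[2]))(d['W'][:3,:3].T@ray(d,*p)[1]) for p in uv])
    ok,rv,t=cv2.solvePnP(np.array(obj,float),n,np.eye(3),None)
    T=np.eye(4);T[:3,:3]=cv2.Rodrigues(rv)[0];T[:3,3]=t[:,0]; pr=cv2.projectPoints(np.array(obj,float),rv,t,np.eye(3),None)[0][:,0]
    return d['W']@T, np.abs(pr-n).max()*325
E
python3 - <<'E'
from h import *
np.set_printoptions(precision=2,suppress=True)
w1=load('w1')
for p in [(202,129),(233,124),(212,197),(240,192)]:
    q=onz(w1,*dark(w1,*p,4),12)[:2]-[449.5,-245]; a=.1353; print(q[0]*np.cos(a)+q[1]*np.sin(a),-q[0]*np.sin(a)+q[1]*np.cos(a))
w=load('w2'); c,P=orange(w); print(P)
sc=[dark(w,*p) for p in [(233,149),(322,149),(240,308),(314,308)]]; print(np.array(sc))
for X,Y in((40.5,17.5),(41,18),(42,19)):
    T,e=pnp(w,sc,[(X,Y,12),(X,-Y,12),(-X,Y,12),(-X,-Y,12)]); print(T[:3,:],e,np.degrees(np.arcsin(T[2,0])))
E
```

```text
39.969016994159034 18.254399042022598
40.219890876711446 -19.620752629712918
-40.06737477221467 18.55711724060928
-40.243519637164056 -18.534815166417616
[[262. 168.]
 [263. 291.]
 [292. 295.]
 [295. 169.]]
[[232.63 149.27]
 [321.98 149.62]
 [240.14 309.15]
 [313.2  309.  ]]
[[   0.99   -0.13   -0.08  450.48]
 [   0.13    0.99   -0.02 -245.02]
 [   0.08    0.01    1.     21.86]] 1.791029171209499 4.8442202389479245
[[   0.99   -0.13   -0.06  449.07]
 [   0.13    0.99   -0.01 -245.21]
 [   0.07    0.01    1.     18.77]] 1.398211410083237 3.72847063267614
[[   0.99   -0.13   -0.03  446.3 ]
 [   0.13    0.99   -0.01 -245.59]
 [   0.03    0.01    1.     12.67]] 0.6260239492900378 1.5214906883361778
```

Emit:
{"name": "jog_arm", "arguments": {
  "plan": [0, 0, 0, 0],
  "jaw": -0.1
}}

```text
clock: 4.05
position: [426.4, -247.3, 18.4]
tcp_rot: [-3.134, -0.213, 0.001]
force: [-0.2, 0.6, -2.4]
opening: 49.4
gripper_force: 21.6
```

Emit:
{"name": "jog_arm", "arguments": {
  "plan": [0, 0, 0, 0],
  "jaw": -0.13
}}

```text
clock: 4.13
position: [426.5, -247.3, 18.4]
tcp_rot: [-3.134, -0.213, 0.001]
force: [0.6, -0.4, -1.8]
opening: 49.1
gripper_force: 21.6
```

Emit:
{"name": "jog_arm", "arguments": {
  "plan": [0, 0, 0, 0],
  "jaw": -0.142
}}

```text
clock: 4.22
position: [426.6, -247.4, 18.6]
tcp_rot: [-3.134, -0.213, 0.0]
force: [-0.8, -0.3, -3.2]
opening: 49.7
gripper_force: 21.6
```

Emit:
{"name": "jog_arm", "arguments": {
  "plan": [0, 0, 0, 0],
  "jaw": -0.15
}}

```text
clock: 4.3
position: [426.6, -247.4, 18.6]
tcp_rot: [-3.134, -0.213, 0.0]
force: [0.8, 0.2, -3.0]
opening: 49.2
gripper_force: 21.6
```

Emit:
{"name": "jog_arm", "arguments": {
  "plan": [0, 0, 0, 0],
  "jaw": -0.156
}}

```text
clock: 4.38
position: [426.6, -247.4, 18.7]
tcp_rot: [-3.134, -0.213, 0.0]
force: [-0.1, 0.8, -2.6]
opening: 49.0
gripper_force: 17.3
```

Emit:
{"name": "jog_arm", "arguments": {
  "plan": [0, 0, 0, 0],
  "jaw": -0.161
}}

```text
clock: 4.47
position: [426.6, -247.4, 18.7]
tcp_rot: [-3.134, -0.213, 0.0]
force: [0.4, -0.7, -3.2]
opening: 49.6
gripper_force: 11.5
```

Emit:
{"name": "jog_arm", "arguments": {
  "plan": [0, 0, 0, 0, 0, 0, 0, 0],
  "jaw": -0.164
}}

```text
clock: 4.63
position: [426.7, -247.4, 18.8]
tcp_rot: [-3.134, -0.213, 0.0]
force: [-0.1, -0.4, -1.8]
opening: 49.5
gripper_force: 7.9
```

```bash
cat >> h.py <<'E'
def tilt(f,sc=((233,149),(322,149),(240,309),(313,309))):
    w=snap('wrist',f); s=np.array([dark(w,*p) for p in sc]); c,P=orange(w)
    print('screws',s.round(1).tolist(),'orange v',c[:,0,1].min(),c[:,0,1].max()); return w,s
E
python3 - <<'E'
from h import *
tilt('w3')
E
```

```text
screws [[232.6, 149.4], [321.9, 149.8], [240.1, 309.3], [313.2, 309.3]] orange v 168 295
```

Emit:
{"name": "jog_arm", "arguments": {
  "plan": [0, 0, 0, 0, 0, 0, 0, 0],
  "jaw": -0.166
}}

```text
clock: 4.85
position: [426.8, -247.5, 18.9]
tcp_rot: [3.134, 0.213, 0.0]
force: [1.0, -0.7, -1.4]
opening: 49.7
gripper_force: 5.4
```

```bash
python3 - <<'E'
from h import *
tilt('w4')
E
```

```text
screws [[235.7, 147.0], [318.5, 147.0], [239.7, 311.2], [313.7, 311.0]] orange v 165 296
```

Emit:
{"name": "jog_arm", "arguments": {
  "plan": [0, 0, 0, 0, 0, 0, 0, 0, 0, 0, -0.4, 0, 0, 0, -0.8, 0, 0, 0, -1, 0, 0, 0, -1, 0, 0, 0, -0.5, 0, 0, 0, 0, 0, 0, 0, 0, 0],
  "jaw": 1,
  "squeeze": 25
}}

```text
clock: 5.65
position: [426.9, -247.6, 111.6]
tcp_rot: [3.134, 0.213, 0.002]
force: [-0.1, -0.5, -3.5]
opening: 49.0
gripper_force: 29.3
```

```bash
python3 - <<'E'
from h import *
np.set_printoptions(precision=2,suppress=True)
w,s=tilt('w5')
# screw separations in flat ref w3 -> model
w3=load('w3'); ref=np.array([dark(w3,*p) for p in ((233,149),(322,149),(240,309),(313,309))])
def camray(d,p): return d['W'][:3,:3].T@ray(d,*p)[1]
def tool(d,p): # depth by pair separation 37 mm, in tool frame
    return 0
H=w['hand_eye']
for nm,q in(('flat',ref),('now',s)):
    Z=[]
    for a,b in((0,1),(2,3)):
        r1,r2=camray(w,q[a]),camray(w,q[b]); k=37.6/np.linalg.norm(r1-r2); m=H@np.append((r1+r2)/2*k,1); Z.append(m[:3])
    v=Z[0]-Z[1]; print(nm,np.array(Z),'len',np.linalg.norm(v),'tilt',np.degrees(np.arctan2(v[2],v[0])))
d=snap('side','s5'); x=w['image']
cv2.imwrite('pics/s5c.png',cv2.resize(np.hstack([d['image'][220:310,200:300]]),(600,540),interpolation=cv2.INTER_CUBIC)[:,:,::-1])
E
```

```text
screws [[235.9, 146.9], [318.3, 147.0], [239.8, 310.9], [313.8, 310.9]] orange v 165 296
flat [[ 61.49   1.06  -8.02]
 [-19.7    0.82  -8.69]] len 81.1896828045911 tilt 0.47445392591508573
now [[ 60.8    1.03   3.51]
 [-19.21   0.87 -10.66]] len 81.26311607851794 tilt 10.04435289393554
```

View pics/s5c.png

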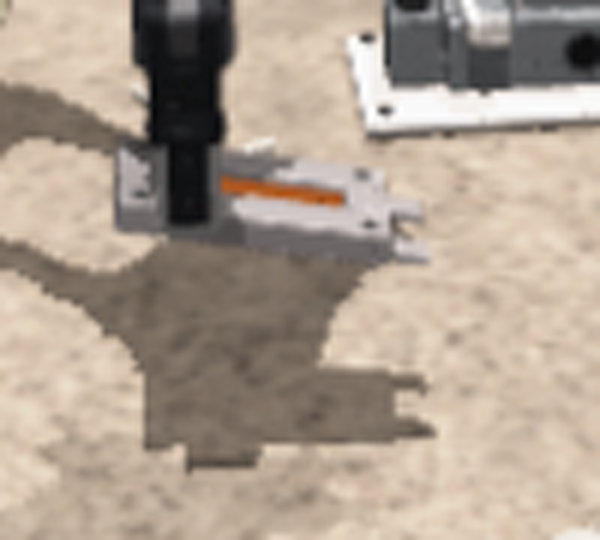

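```bash
python3 - <<'E'
from h import *
np.set_printoptions(precision=0,suppress=True)
S,D=load('scene0'),load('side0')
print('press',onz(S,248,178,0),onz(D,388,290,0))
for z in(60,100,140,180,220): p=onz(D,322,210,z); q=onz(D,352,230,z); print(p,np.array(proj(S,p)),q,np.array(proj(S,q)))
E
```

```text
press [744. -94.   0.] [ 779. -205.    0.]
[644. 108.  60.] [230. 212.] [714. -19.  60.] [239. 180.]
[636.  16. 100.] [251. 186.] [ 701. -101.  100.] [258. 158.]
[628. -75. 140.] [271. 161.] [ 688. -183.  140.] [276. 137.]
[ 620. -167.  180.] [291. 136.] [ 674. -265.  180.] [294. 117.]
[ 612. -259.  220.] [310. 113.] [ 661. -347.  220.] [312.  97.]
```

Emit:
{"name": "jog_arm", "arguments": {
  "plan": [0.54, -0.9, -0.2, 0, 0.54, -0.9, -0.2, 0, 0.54, -0.9, -0.2, 0, 0.54, -0.9, -0.2, 0, 0.54, -0.9, -0.2, 0, 0.54, -0.9, -0.2, 0, 0.3, -0.5, -0.2, 0, 0, 0, 0, 0, 0, 0, 0, 0]
}}

```text
clock: 6.5
position: [493.9, -88.7, 144.6]
tcp_rot: [-3.134, -0.216, 0.004]
force: [-0.7, -0.4, -3.7]
opening: 48.9
gripper_force: 29.3
```

```bash
python3 - <<'E'
from h import *
d=snap('wrist','w6')
cv2.imwrite('pics/w6b.png',cv2.resize(d['image'],(800,600),interpolation=cv2.INTER_CUBIC)[:,:,::-1])
E
```

```text
(no output)
```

View pics/w6b.png

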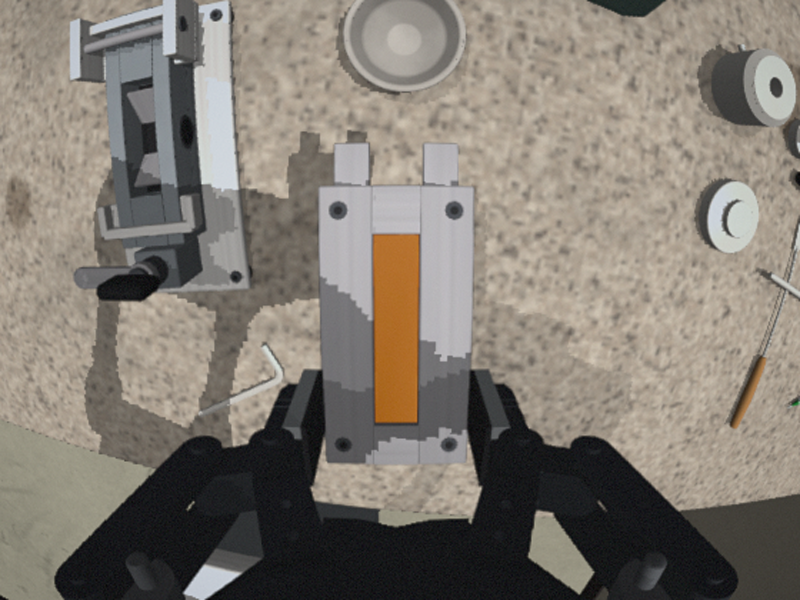

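```bash
python3 - <<'E'
from h import *
np.set_printoptions(precision=1,suppress=True)
d=load('w6'); k=1/1.4286
g=lambda u,v,z: onz(d,u*k,v*k,z)
A=g(125,38.5,57);B=g(152,222,52);v=A-B
print('keeper',A,'lip',B,np.linalg.norm(v[:2]),'yaw',np.degrees(np.arctan2(v[1],v[0])))
h1=[g(236,276,z) for z in(6,8)];h2=[g(216,14,z) for z in(6,8)]
print(h1,h2,[np.degrees(np.arctan2(*(b-a)[1::-1])) for a,b in zip(h1,h2)])
i=cv2.resize(d['image'][0:215,35:185],None,fx=4,fy=4,interpolation=cv2.INTER_CUBIC)[:600]
cv2.imwrite('pics/w6c.png',i[:,:,::-1]); print(i.shape)
E
```

```text
keeper [622.3  76.4  57. ] lip [519.   52.5  52. ] 106.02712955922911 yaw 13.001910104164365
[array([477.3,  14.4,   6. ]), array([478. ,  13.7,   8. ])] [array([646.4,  44.1,   6. ]), array([645.9,  43.2,   8. ])] [np.float64(9.97134577379082), np.float64(9.971345773790825)]
(600, 600, 3)
```

View pics/w6c.png

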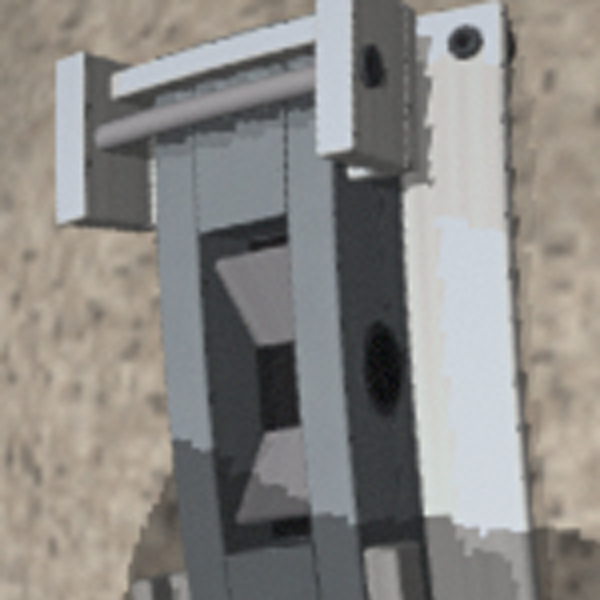

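```bash
python3 - <<'E'
from h import *
np.set_printoptions(precision=1,suppress=True)
d=load('w6'); g=lambda u,v,z: onz(d,35+u/4,v/4,z)[:2]
L,Rr=g(85,219,64),g(317,156,64); print('cheeks',L,Rr,np.linalg.norm(L-Rr),'yaw',np.degrees(np.arctan2(-(L-Rr)[0],(L-Rr)[1])))
for P in([(157,140),(172,340),(180,440),(192,570)],[(333,170),(341,290),(348,400),(357,520)]):
    q=np.array([g(*p,46) for p in P]); a=np.polyfit(q[:,0],q[:,1],1); print(q.tolist()[0],q.tolist()[-1],np.degrees(np.arctan(a[0])))
b1,b2=g(98,138,57),g(316,78,57); print('bar',b1,b2)
yaw=np.radians(10); x=np.array([np.cos(yaw),np.sin(yaw)]); y=np.array([-x[1],x[0]])
m=(L+Rr)/2; print('base from cheeks',m-40*x,'from bar',(b1+b2)/2-57.5*x)
E
```

```text
cheeks [600.2 100.2] [610.3  45.8] 55.34564110179073 yaw 10.567199614868448
[618.2919281467643, 96.69904490610178] [526.6974626013698, 79.94517002150958] 10.447117978946062
[610.0478098523124, 51.63851479894758] [539.7893684324101, 39.43221288249697] 9.829599434859672
bar [618.  104.7] [627.   52.4]
base from cheeks [565.9  66. ] from bar [565.9  68.6]
```

Emit:
{"name": "jog_arm", "arguments": {
  "plan": [0, 0, 0, -0.48, 0.36, -0.8, 0, 0, 0.36, -0.8, 0, 0, 0.36, -0.8, 0, 0, 0.36, -0.8, 0, 0, 0.36, -0.8, 0, 0, 0.36, -0.8, 0, 0, 0.36, -0.8, 0.2, 0, 0, 0, 0.7, 0, 0, 0, 0.7, 0, 0, 0, 0, 0, 0, 0, 0, 0]
}}

```text
clock: 7.55
position: [530.9, 58.4, 104.2]
tcp_rot: [3.13, 0.271, -0.007]
force: [-0.4, -0.1, -3.0]
opening: 48.9
gripper_force: 29.3
```

Emit:
{"name": "jog_arm", "arguments": {
  "plan": [0, 0, 0, 0, 0, 0, 0, 0]
}}

```text
clock: 7.72
position: [532.7, 58.8, 107.6]
tcp_rot: [3.13, 0.272, 0.003]
force: [0.6, 0.1, -1.9]
opening: 49.3
gripper_force: 29.3
```

```bash
python3 - <<'E'
from h import *
d=snap('wrist','w7'); print(get_state()['tcp_rot'])
cv2.imwrite('pics/w7b.png',cv2.resize(d['image'][0:300,80:480],(800,600),interpolation=cv2.INTER_CUBIC)[:,:,::-1])
E
```

```text
[3.12966518 0.2718722  0.00335485]
```

View pics/w7b.png

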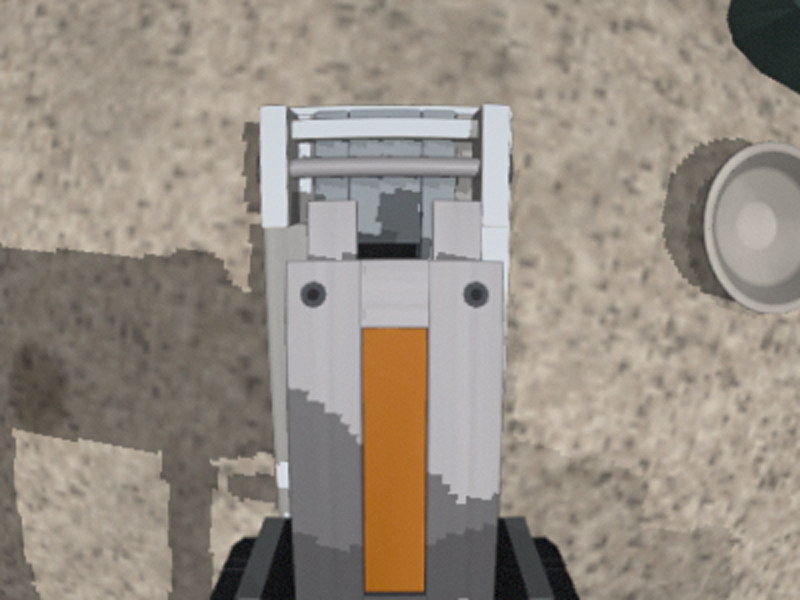

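```bash
python3 - <<'E'
from h import *
np.set_printoptions(precision=1,suppress=True)
d=load('w7'); H=d['hand_eye']; Ti=np.linalg.inv(d['W']@np.linalg.inv(H))
def g(u,v,z): return (Ti@np.append(onz(d,80+u/2,v/2,z),1))[:3]
print('TCP',np.linalg.inv(Ti)[:3,3])
print('cheek near inner',g(290,227,64),g(482,227,64)); print('bar',g(292,166,57),g(480,167,57))
for z in(93,95,97): print('tabs',z,g(308,202,z),g(481,202,z))
print('cheek far top',g(285,106,64),g(484,106,64))
E
```

```text
TCP [532.7  58.8 107.6]
cheek near inner [ 74.3 -28.8  43.7] [74.2 26.1 43.7]
bar [ 92.3 -29.   50.7] [91.8 26.1 50.8]
tabs 93 [ 81.7 -19.7  14.7] [81.7 21.8 14.7]
tabs 95 [ 81.7 -19.4  12.7] [81.7 21.5 12.7]
tabs 97 [ 81.7 -19.2  10.7] [81.7 21.3 10.7]
cheek far top [109.6 -29.8  43.8] [109.4  26.2  43.8]
```

Emit:
{"name": "jog_arm", "arguments": {
  "plan": [0, -0.096, 0.2, 0, 0, 0, 0.4, 0, 0, 0, 0.4, 0, 0, 0, 0.4, 0, 0, 0, 0.1, 0, 0, 0, 0, 0, 0, 0, 0, 0, 0, 0, 0, 0]
}}

```text
clock: 8.43
position: [532.0, 61.9, 69.2]
tcp_rot: [-3.13, -0.273, -0.001]
force: [1.1, 1.1, -3.1]
opening: 49.1
gripper_force: 29.3
```

Emit:
{"name": "jog_arm", "arguments": {
  "plan": [0, 0, 0.04, 0, 0, 0, 0, 0, 0, 0, 0, 0]
}}

```text
clock: 8.68
position: [531.9, 61.8, 68.1]
tcp_rot: [3.13, 0.273, 0.001]
force: [0.2, -0.4, -4.0]
opening: 48.6
gripper_force: 29.3
```

Emit:
{"name": "jog_arm", "arguments": {
  "plan": [0, 0, 0.04, 0, 0, 0, 0, 0, 0, 0, 0, 0]
}}

```text
clock: 8.93
position: [531.7, 61.9, 66.7]
tcp_rot: [-3.13, -0.273, 0.0]
force: [0.3, 0.4, -2.3]
opening: 49.2
gripper_force: 29.3
```

Emit:
{"name": "jog_arm", "arguments": {
  "plan": [0, 0, 0.04, 0, 0, 0, 0, 0, 0, 0, 0, 0]
}}

```text
clock: 9.18
position: [531.8, 61.8, 65.8]
tcp_rot: [-3.13, -0.273, -0.0]
force: [0.3, 0.1, -2.1]
opening: 48.8
gripper_force: 29.3
```

Emit:
{"name": "jog_arm", "arguments": {
  "plan": [0, 0, 0.04, 0, 0, 0, 0, 0, 0, 0, 0, 0]
}}

```text
clock: 9.43
position: [531.8, 61.8, 64.9]
tcp_rot: [3.13, 0.273, 0.0]
force: [0.5, -0.3, -1.7]
opening: 49.0
gripper_force: 29.4
```

Emit:
{"name": "jog_arm", "arguments": {
  "plan": [0, 0, 0.04, 0, 0, 0, 0, 0, 0, 0, 0, 0]
}}

```text
clock: 9.68
position: [531.8, 61.8, 64.0]
tcp_rot: [3.13, 0.273, 0.0]
force: [-1.6, -0.6, -0.1]
opening: 48.8
gripper_force: 29.5
```

Emit:
{"name": "jog_arm", "arguments": {
  "plan": [0.16, 0, -0.02, 0, 0.16, 0, 0, 0, 0, 0, 0, 0, 0, 0, 0, 0]
}}

```text
clock: 10.02
position: [540.3, 63.3, 64.3]
tcp_rot: [-3.13, -0.273, -0.001]
force: [1.0, -0.4, -1.4]
opening: 49.2
gripper_force: 29.4
```

Emit:
{"name": "jog_arm", "arguments": {
  "plan": [0.16, 0, 0, 0, 0, 0, 0, 0, 0, 0, 0, 0]
}}

```text
clock: 10.27
position: [544.0, 64.0, 64.3]
tcp_rot: [-3.13, -0.273, -0.001]
force: [1.4, 0.2, -0.8]
opening: 49.0
gripper_force: 29.4
```

Emit:
{"name": "jog_arm", "arguments": {
  "plan": [0.16, 0, 0, 0, 0, 0, 0, 0, 0, 0, 0, 0]
}}

```text
clock: 10.52
position: [547.9, 64.7, 64.3]
tcp_rot: [-3.13, -0.273, -0.001]
force: [1.9, 0.5, -1.1]
opening: 49.0
gripper_force: 29.4
```

```bash
python3 - <<'E'
from h import *
d=snap('wrist','w8'); s=get_state(); print(s['position'],s['force'])
cv2.imwrite('pics/w8b.png',cv2.resize(d['image'][0:225,130:430],(800,600),interpolation=cv2.INTER_CUBIC)[:,:,::-1])
E
```

```text
[547.83148604  64.68686229  64.31860059] [ 1.31772103 -0.39225021 -1.26628692]
```

Emit:
{"name": "jog_arm", "arguments": {
  "plan": [0, 0, 0, 0, 0, 0, 0, 0, 0, 0, 0.06, 0, 0, 0, 0.06, 0, 0, 0, 0.06, 0, 0, 0, 0.06, 0, 0, 0, 0.06, 0, 0, 0, 0, 0, 0, 0, 0, 0],
  "jaw": -0.16
}}

```text
clock: 11.32
position: [547.4, 64.6, 56.6]
tcp_rot: [3.13, 0.273, -0.001]
force: [-1.9, -0.1, -0.8]
opening: 49.4
gripper_force: 12.1
```

```bash
cat >> h.py <<'E'
def T2(w,s):
    H=w['hand_eye']; Z=[]
    for a,b in((0,1),(2,3)):
        r1,r2=[w['W'][:3,:3].T@ray(w,*s[k])[1] for k in(a,b)]; Z.append((H@np.append((r1+r2)/2*37.6/np.linalg.norm(r1-r2),1))[:3])
    v=Z[0]-Z[1]; print(np.round(Z,1).tolist(),'len',np.linalg.norm(v),'tilt',np.degrees(np.arctan2(v[2],v[0])))
E
python3 - <<'E'
from h import *
w,s=tilt('w9',((234,148),(320,148),(240,310),(313,310))); T2(w,s)
E
```

```text
screws [[234.1, 147.7], [319.7, 147.7], [240.2, 309.8], [313.4, 309.8]] orange v 166 295
[[61.3, 0.9, -2.0], [-19.9, 0.8, -8.9]] len 81.47509840613922 tilt 4.866698399790068
```

Emit:
{"name": "jog_arm", "arguments": {
  "plan": [0, 0, 0.06, 0, 0, 0, 0.06, 0, 0, 0, 0.06, 0, 0, 0, 0.04, 0, 0, 0, 0, 0, 0, 0, 0, 0]
}}

```text
clock: 11.87
position: [547.4, 64.6, 51.1]
tcp_rot: [-3.13, -0.273, 0.0]
force: [-0.8, -0.5, -1.6]
opening: 49.6
gripper_force: 12.1
```

Emit:
{"name": "jog_arm", "arguments": {
  "plan": [0, 0, 0.04, 0, 0, 0, 0, 0, 0, 0, 0, 0]
}}

```text
clock: 12.12
position: [547.6, 64.6, 50.3]
tcp_rot: [3.13, 0.273, 0.001]
force: [-0.6, -0.5, -0.8]
opening: 49.5
gripper_force: 12.1
```

```bash
python3 - <<'E'
from h import *
w,s=tilt('w10'); T2(w,s)
E
```

```text
screws [[232.7, 149.3], [321.0, 149.3], [240.4, 308.7], [313.2, 308.7]] orange v 168 294
[[61.3, 0.9, -6.5], [-19.9, 0.8, -7.9]] len 81.26961606420728 tilt 0.9678969480110605
```

Emit:
{"name": "jog_arm", "arguments": {
  "plan": [0, 0, 0.04, 0, 0, 0, 0, 0, 0, 0, 0, 0]
}}

```text
clock: 12.42
position: [547.6, 64.6, 49.2]
tcp_rot: [3.13, 0.273, 0.0]
force: [-0.0, 0.1, -0.7]
opening: 49.6
gripper_force: 12.1
```

Emit:
{"name": "jog_arm", "arguments": {
  "plan": [0, 0, 0.04, 0, 0, 0, 0, 0, 0, 0, 0, 0]
}}

```text
clock: 12.67
position: [547.6, 64.6, 48.9]
tcp_rot: [3.13, 0.273, 0.001]
force: [-2.4, 0.1, 3.3]
opening: 49.3
gripper_force: 12.4
```

```bash
python3 - <<'E'
from h import *
w,s=tilt('w11'); T2(w,s); cv2.imwrite('pics/w11b.png',cv2.resize(w['image'][0:300,80:480],(800,600),interpolation=cv2.INTER_CUBIC)[:,:,::-1])
E
```

```text
screws [[232.3, 149.8], [321.3, 149.8], [240.5, 308.5], [313.1, 308.5]] orange v 168 294
[[61.3, 0.8, -7.6], [-20.0, 0.8, -7.6]] len 81.31255471117146 tilt 0.01688700577167637
```

Emit:
{"name": "jog_arm", "arguments": {
  "plan": [0, 0, 0, 0, 0, 0, 0, 0, 0, 0, 0, 0, 0, 0, 0, 0],
  "jaw": -0.45
}}

```text
clock: 13.05
position: [547.5, 64.6, 48.0]
tcp_rot: [-3.13, -0.273, 0.0]
force: [-0.3, 0.5, -0.8]
opening: 61.8
gripper_force: 0.0
```

Emit:
{"name": "jog_arm", "arguments": {
  "plan": [0, 0, -0.4, 0, 0, 0, -0.8, 0, 0, 0, -1, 0, 0, 0, -1, 0, -0.3, 0, -0.5, 0, 0, 0, 0, 0, 0, 0, 0, 0]
}}

```text
clock: 13.63
position: [540.2, 63.3, 141.4]
tcp_rot: [3.13, 0.273, 0.003]
force: [-0.3, 0.2, -0.6]
opening: 62.0
gripper_force: 0.0
```

```bash
python3 - <<'E'
from h import *
w=snap('wrist','w12'); s=get_state(); print(s['position'],s['force'])
cv2.imwrite('pics/w12b.png',cv2.resize(w['image'][30:380,60:500],(754,600),interpolation=cv2.INTER_CUBIC)[:,:,::-1])
E
```

```text
[539.61805578  63.25177968 139.79039489] [-0.46671107 -1.0885023   0.33211443]
```

View pics/w12b.png

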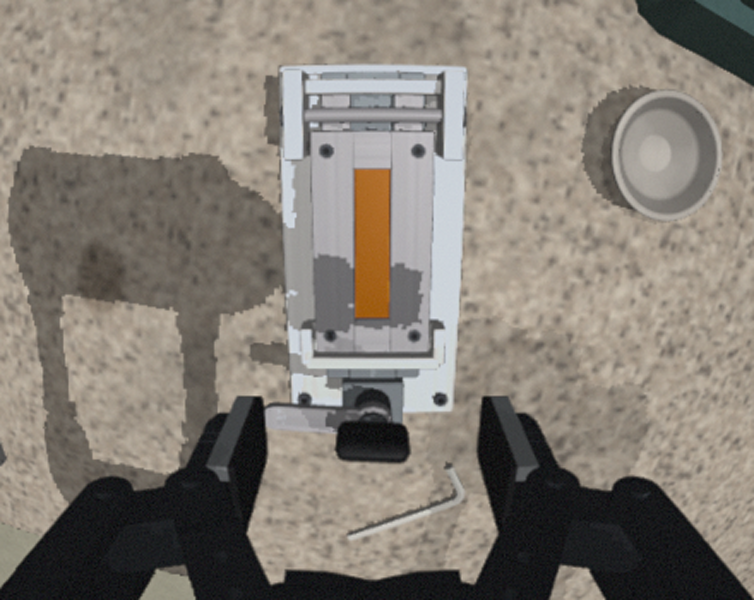

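```bash
python3 - <<'E'
from h import *
np.set_printoptions(precision=1,suppress=True)
d=load('w12'); T=d['W']@np.linalg.inv(d['hand_eye']); Ti=np.linalg.inv(T); print(T[:3,3],np.degrees(np.arctan2(T[1,0],T[0,0])))
g=lambda u,v,z:(Ti@np.append(onz(d,60+u/1.7136,30+v/1.7136,z),1))[:3]
im=d['image'].max(2)
u0,u1,v0,v1=[int(x) for x in(60+325/1.7136,60+420/1.7136,30+415/1.7136,30+470/1.7136)]
sub=im[v0:v1,u0:u1]
for r in sub: print(''.join('%4d'%x for x in r[::2]))
print(u0,v0)
print('wingtop',g(373,445,92),'screw crystal c',g(373,243,55.5),'bar',g(306,116,57),g(441,116,57))
print('nosetip',g(265,417,62),'hub',g(373,405,66))
E
```

```text
[540.2  63.3 141.4] 9.979221961451625
 153  92  88  89  88  88  94  97  89  86  92  72  40  47  60  50  47  70  85  82 125 131 129 172 165 151 158 165
 144  89  86  88  88  89  98 106  87  88  80  47  67  69  58  54  50  53  77 120 120 134 127 177 164 142 153 162
 141  84  87  87  88  87  92 107  87  83  63  46  70  75  48  46  50  43  59 107 123 133 129 179 168 133 148 166
 136  84  85  84  89  84  67  71  59  58  41  39  49  55  47  46  49  46  43  89 108 132 130 174 168 142 154 169
 140  83  83  83  86  57  30  30  22  28  17  26  28  29  26  27  33  31  31  52  67  92 106 173 170 158 163 172
 141  80  84  85  83  34  14  15  18  16  17  22  17  19  22  22  20  24  15  16  32  40  51 141 174 166 165 171
 140  88  87  84  73  22  21  19  15  19  19  21  25  16  14  16  14  21  14  15  14  19  13  63 172 169 168 164
 149 148 143  88  49  18  17  25  19  17  21  20  19  19  21  14  17  18  11  16  19  19  18  18 139 172 168 157
 160 157 171 112  38  22  21  18  18  21  27  14  24  20  26  22  24  17  21  20  19  10  23  22 105 176 173 161
 173 171 169 121  32  27  22  19  23  18  29 
[... 2015 characters left out ...]
46 127 120 123 117 102 106  98  88  86  74  71  65  54  54  50  49  85 155 169 169 162
 178 176 179 174 165 168 170 169 173 179 174 160 162 159 150 149 136 133 134 121 119 121 119 144 171 173 167 162
 177 174 177 172 165 161 162 171 179 184 175 152 159 172 174 172 166 170 169 162 163 165 165 167 169 166 162 161
 175 172 175 172 166 161 156 176 182 180 166 151 158 171 175 171 166 166 172 164 172 171 171 169 152 152 161 168
 172 174 175 169 171 164 151 165 176 173 164 157 159 166 170 170 165 168 169 171 177 171 168 165 136 138 162 177
249 272
wingtop [-46.2   1.4  49.3] screw crystal c [29.7  1.5 85.9] bar [ 83.2 -25.6  84.5] [83.3 28.8 84.5]
nosetip [-51.4 -49.1  79.3] hub [-41.9   1.5  75.3]
```

Emit:
{"name": "jog_arm", "arguments": {
  "plan": [-0.67, 0.01, 0, 0, -0.67, 0.01, 0, 0, -0.67, 0.01, 0, 0, 0, 0, 0, -1, 0, 0, 0, -1, 0, 0, 0, -1, 0, 0, 0, -1, 0, 0, 0, -1, 0, 0, 0, -1, 0, 0, 0, -1, 0, 0, 0, -1, 0, 0, 0, -1],
  "jaw": 0
}}

```text
clock: 14.68
position: [489.8, 53.8, 138.2]
tcp_rot: [-2.829, -1.363, 0.006]
force: [0.1, -0.3, 0.1]
opening: 42.9
gripper_force: 0.0
```

Emit:
{"name": "jog_arm", "arguments": {
  "plan": [0, 0, 0, -1, 0, 0, 0, -1, 0, 0, 0, -1, 0, 0, 0, -1, 0, 0, 0, -1, 0, 0, 0, -1, 0, 0, 0, -1, 0, 0, 0, -1, 0, 0, 0, -1, 0, 0, 0, -0.8, 0, 0, 0, 0, 0, 0, 0, 0]
}}

```text
clock: 15.68
position: [490.0, 53.8, 138.9]
tcp_rot: [-2.1, -2.334, 0.003]
force: [1.0, 0.7, -0.5]
opening: 42.7
gripper_force: 0.0
```

```bash
python3 - <<'E'
from h import *
np.set_printoptions(precision=2,suppress=True)
w=snap('wrist','w13'); T=w['W']@np.linalg.inv(w['hand_eye']); Ti=np.linalg.inv(T); print(T[:3,3],np.degrees(np.arctan2(T[1,0],T[0,0])))
for dx in(-16,0,16): print(proj(w,[490+dx*np.cos(1.684),53.6+dx*np.sin(1.684),92]))
im=w['image'].max(2); u,v=[int(x) for x in proj(w,[490,53.6,92])]
for r in im[v-36:v+37:2,u-32:u+33:2]: print(''.join('%4d'%x for x in r))
print(u-32,v-36)
E
```

```text
[490.03  53.84 138.89] 96.03843054740543
(np.float64(279.1802567154881), np.float64(254.66315874366046))
(np.float64(279.05930452769184), np.float64(232.46622436590914))
(np.float64(278.9236232603448), np.float64(208.84967627211142))
 163 219 222 222 223 222 222 171 157 155 146 149 190 117 109 111 109 112 112 115  96 117 128  86 108 167 172 171 169 142 207 222 222
 166 215 222 222 222 222 224 176 156 156 145 147 211 156 107 111 110 114 111 112  94  96 122  87 108 171 169 169 168 150 203 222 222
 171 208 222 222 223 222 223 189 154 153 143 142 210 147  86  67  60  92 111 113  95  94 130  89 110 168 168 170 168 143 201 223 223
 171 199 223 222 222 222 223 181 154 151 109 138 209  77  19  19  13  23  51 111  89  96 137 126 110 155 171 167 169 146 201 223 221
 174 190 222 222 223 221 222 201 137 147 106 124 148  22  22  22  26  24  19  95  74  93 160 139 109 153 172 169 167 149 199 223 223
 178 182 222 221 222 221 222 223 137 147 101 119 110  17  24  23  24  22  19  69 114  73 161 144 123 148 168 167 168 165 198 222 222
 182 180 222 222 222 221 222 222 138 149 103 117  96  17  21  23  18
[... 3362 characters left out ...]
194 197 195 191 189 183 179
 145 155 158 157 161 158 148 145 164 156 166 170 166 166 163 156 163 176 186 172 160 146 135 140 164 184 200 203 202 204 205 200 185
 146 149 159 156 153 157 161 181 178 175 178 181 182 183 182 179 170 173 179 181 173 155 151 160 168 180 193 203 205 207 207 202 194
 158 153 144 141 142 153 164 188 186 175 174 183 191 183 175 180 181 171 172 179 168 154 156 165 166 169 180 197 201 198 192 190 190
 162 159 146 136 133 148 170 182 184 177 178 187 192 177 173 182 191 170 178 180 173 184 181 171 165 142 148 170 178 184 178 164 177
 161 158 152 145 140 151 168 172 171 173 173 182 182 176 177 181 186 176 186 190 182 184 182 169 157 138 138 150 166 183 170 149 167
247 196
```

Emit:
{"name": "jog_arm", "arguments": {
  "plan": [0, -0.04, 0.8, 0, 0, 0, 0.9, 0, 0, 0, 0.6, 0, 0, 0, 0.3, 0, 0, 0, 0.05, 0, 0, 0, 0, 0, 0, 0, 0, 0, 0, 0, 0, 0]
}}

```text
clock: 16.4
position: [490.5, 53.8, 75.9]
tcp_rot: [2.098, 2.336, 0.002]
force: [1.1, -0.4, -0.0]
opening: 42.6
gripper_force: 0.0
```

Emit:
{"name": "jog_arm", "arguments": {
  "plan": [0, 0, 0, 0, 0, 0, 0, 0, 0, 0, 0, 0, 0, 0, 0, 0, 0, 0, 0, 0],
  "jaw": 0.65
}}

```text
clock: 16.82
position: [489.8, 53.8, 74.6]
tcp_rot: [2.099, 2.337, 0.0]
force: [-0.5, 1.1, 0.5]
opening: 15.1
gripper_force: 0.0
```

Emit:
{"name": "jog_arm", "arguments": {
  "plan": [0, 0, 0, 0, 0, 0, 0, 0, 0, 0, 0, 0],
  "jaw": 1,
  "squeeze": 30
}}

```text
clock: 17.07
position: [490.6, 53.8, 74.8]
tcp_rot: [2.098, 2.336, 0.002]
force: [5.4, 0.8, -1.5]
opening: 9.2
gripper_force: 33.1
```

Emit:
{"name": "jog_arm", "arguments": {
  "plan": [0, 0.03, 0, 0.5, 0, 0, 0, 0.7, 0, 0, 0, 0.7, 0, 0, 0, 0.7, 0, 0, 0, 0.7, 0, 0, 0, 0.7, 0, 0, 0, 0, 0, 0, 0, 0]
}}

```text
clock: 17.73
position: [490.5, 53.9, 74.8]
tcp_rot: [-2.443, -1.975, -0.0]
force: [1.2, -0.1, 2.0]
opening: 8.7
gripper_force: 33.5
```

```bash
python3 - <<'E'
from h import *
s=get_state(); print(s['position'],s['force'],s['moment'],2*np.degrees(np.arctan2(s['tcp_rot'][1],s['tcp_rot'][0])))
E
```

```text
[490.48299306  53.87255459  74.809067  ] [ 1.16304322 -0.10602696  2.04786451] [ 0.02993406 -0.04570485 -0.03644896] -282.0924434461601
```

Emit:
{"name": "jog_arm", "arguments": {
  "plan": [0, 0, 0, 0.9, 0, 0, 0, 0.9, 0, 0, 0, 0.9, 0, 0, 0, 0.9, 0, 0, 0, 0.9, 0, 0, 0, 0.9, 0, 0, 0, 0.9, 0, 0, 0, 0.9, 0, 0, 0, 0.9, 0, 0, 0, 0.9, 0, 0, 0, 0, 0, 0, 0, 0]
}}

```text
clock: 18.73
position: [490.2, 54.1, 74.8]
tcp_rot: [-2.981, -0.99, 0.001]
force: [-2.3, 2.2, 3.3]
opening: 9.1
gripper_force: 33.8
```

Emit:
{"name": "jog_arm", "arguments": {
  "plan": [0, 0, 0, 0.9, 0, 0, 0, 0.9, 0, 0, 0, 0.9, 0, 0, 0, 0.9, 0, 0, 0, 0.9, 0, 0, 0, 0.6, 0, 0, 0, 0, 0, 0, 0, 0]
}}

```text
clock: 19.4
position: [490.2, 54.3, 74.8]
tcp_rot: [-3.119, -0.366, 0.001]
force: [-4.0, 2.7, 4.9]
opening: 9.3
gripper_force: 34.0
```

```bash
python3 - <<'E'
from h import *
s=get_state(); print(s['position'],s['force'],s['moment'],2*np.degrees(np.arctan2(s['tcp_rot'][1],s['tcp_rot'][0])))
E
```

```text
[490.15044122  54.32326497  74.75640087] [-3.98654863  2.73265745  4.90673996] [ 0.64583559  0.64891858 -0.03230494] -346.59990074463076
```

Emit:
{"name": "jog_arm", "arguments": {
  "plan": [0, 0, 0, 0.4, 0, 0, 0, 0.4, 0, 0, 0, 0, 0, 0, 0, 0]
}}

```text
clock: 19.73
position: [490.1, 54.4, 74.7]
tcp_rot: [-3.129, -0.266, 0.001]
force: [-4.2, 4.4, 4.8]
opening: 8.9
gripper_force: 34.0
```

```bash
python3 - <<'E'
from h import *
s=get_state(); print(s['position'],s['force'],s['moment'],2*np.degrees(np.arctan2(s['tcp_rot'][1],s['tcp_rot'][0])))
E
```

```text
[490.1354466   54.36016155  74.74854972] [-4.19584982  4.39820375  4.80901118] [ 0.66868921  0.62418187 -0.0634317 ] -350.280543042101
```

Emit:
{"name": "jog_arm", "arguments": {
  "plan": [0, 0, 0, 0.4, 0, 0, 0, 0.4, 0, 0, 0, 0, 0, 0, 0, 0]
}}

```text
clock: 20.07
position: [490.2, 54.3, 74.8]
tcp_rot: [-3.136, -0.168, 0.001]
force: [-4.0, 2.9, 4.6]
opening: 9.0
gripper_force: 45.5
```

```bash
python3 - <<'E'
from h import *
s=get_state(); print(s['position'],s['force'],s['moment'],2*np.degrees(np.arctan2(s['tcp_rot'][1],s['tcp_rot'][0])))
E
```

```text
[490.18540372  54.33305389  74.80585716] [-3.99756269  2.87021676  4.6009585 ] [0.56740921 0.60341789 0.8781977 ] -353.8514418432842
```

Emit:
{"name": "jog_arm", "arguments": {
  "plan": [0, 0, 0, 0, 0, 0, 0, 0, 0, 0, 0, 0, 0, 0, 0, 0],
  "jaw": 0
}}

```text
clock: 20.4
position: [490.5, 53.5, 74.1]
tcp_rot: [3.137, 0.161, -0.0]
force: [-1.0, 0.9, 1.0]
opening: 42.7
gripper_force: 0.0
```

Emit:
{"name": "jog_arm", "arguments": {
  "plan": [0, 0, -0.4, 0, 0, 0, -0.8, 0, 0, 0, -1, 0, 0, 0, -1, 0, 0, 0, -0.4, 0, 0, 0, 0, 0, 0, 0, 0, 0, 0, 0, 0, 0]
}}

```text
clock: 21.07
position: [489.9, 53.8, 162.8]
tcp_rot: [3.137, 0.161, -0.004]
force: [-0.1, 0.4, -0.5]
opening: 42.8
gripper_force: 0.0
```

```bash
python3 - <<'E'
from h import *
np.set_printoptions(precision=1,suppress=True)
w=snap('wrist','w14'); s=get_state(); print(s['position'],s['force'])
a=np.radians(10.1); B=np.array([565.9+0.9,66+1.3]); x=np.array([np.cos(a),np.sin(a)])
for n,p,z in(('nose',-78+45,60),('axis',-78,92),('noseend',-28,64)): print(n,proj(w,np.append(B+p*x,z)))
# crystal, still seated?
c,P=orange(w,(150,420,0,400)); m=cv2.minAreaRect(c); print('crystal',m, onz(w,*m[0],55.5))
im=w['image'].max(2); u,v=[int(q) for q in proj(w,np.append(B-60*x,75))]
for r in im[v-60:v+45:3,u-40:u+41:3]: print(''.join('%4d'%q for q in r))
print(u,v)
E
```

```text
[489.8  53.8 162.5] [ 0.7  0.1 -0.9]
nose (np.float64(271.45426889773427), np.float64(147.1777928142566))
axis (np.float64(275.7426592334225), np.float64(217.6112687433542))
noseend (np.float64(270.8493806086767), np.float64(141.44670070578485))
crystal ((269.025390625, 101.85533142089844), (83.50154113769531, 19.450443267822266), 85.91438293457031) [568.4  66.8  55.5]
 155 155 175 173 175 179 169 177 174 142 168 167 169 171 172 176 167 177 176 179 179 181 181 179 214 217 215
 157 152 173 171 175 176 169 177 176 142 167 167 170 172 171 176 161 176 179 181 180 182 184 175 216 216 217
 157 155 170 172 173 175 171 176 176 146 166 166 171 172 172 173 151 177 177 180 180 179 183 176 217 215 216
 156 155 170 171 173 174 172 175 175 158 168 169 170 171 173 177 147 177 178 182 180 181 181 179 216 216 215
 155 155 162 173 172 174 174 175 176 169 164 167 170 173 172 173 151 178 177 180 179 179 181 181 216 218 216
 156 158 155 173 172 173 174 175 175 170 166 166 116 154 120 170 139 178 178 177 181 177 182 180 217 217 217
 156 157 129 171 173 173 173 172 177 175  92 151 182 186 186 167 164 180 1
[... 2394 characters left out ...]
46 108 132 131 218 217 218 218 213 198
 217 219 218 219 217 219 219 218 218 199 177 172  61  28  27  22  22  93 146 145 158 155 159 172 173 162 164
 168 167 173 173 178 181 178 175 174 180 187 194 130  26  27  26  16 151 141 152 157 162 141 127 142 147 157
 141 131 150 187 189 180 181 178 176 170 182 192 133  22  23  29  17 123 148 153 160 157 147 135 148 159 146
 178 156 154 163 181 184 174 175 162 171 166 170 142  19  28  27  21 107 133 154 144 138 152 144 141 143 131
 186 179 180 171 172 170 174 190 180 171 159 170 162  20  30  30  27 121 145 149 140 137 148 158 159 158 144
 181 174 192 195 171 149 169 183 171 173 171 170 167  18  25  27  30 120 128 129 133 132 151 151 149 149 140
273 186
```

```bash
python3 -c "
from cell import *
print(hand_in())"
```

```text
the job is handed in; nothing more can be done
None
```

The job is handed in at about 21 s on the robot's clock. The last wrist image shows the plate flat on the deck with its tabs under the keeper bar. The clamp is turned to its stop over the plate's near edge, and the gripper is clear of everything.

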